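# Put the row of chisels away in their fitted holders

## Robot

A 6-joint arm with a two-finger parallel gripper is mounted at the origin on the work surface. World frame = base frame: x ahead of the robot, y to its left, z up, the work surface at z = 0. Lengths are in m, angles in degrees, forces in N, time in s.
With the tool pointing down it reaches from about 0.4 to 0.825 m from the base axis. Payload 7 kg.
Tool frame: the origin (TCP) lies between the finger pads; the fingertips stand 19 mm ahead of it and the grasp point (between the pads) is the TCP (r.finger_overhang is the distance from the TCP to the fingertips, in m); z points along the fingers, y is the direction in which the jaws open and shut (so a half turn about z gives the same grasp; the last joint's range is limited). The gripper opens to 88 mm and grips with 3 to 60 N. Pads are 19 mm wide; open, the fingers measure 130 mm over their backs; the gripper's body (78 mm by 193 mm) begins 47 mm behind the grasp point.
Start: joints at [-55.8, 20.546, 0.682, 0, -70.136, -16.507], TCP at [0.205, -0.643, 0.246] pointing down, gripper open.
Joint ranges: [-176.03, 176.03], [-82.01, 121.73], [-58.28, 71.71], [-173.87, 95.51], [-174.79, -0.11], [-173.66, 173.66]. Speed limits (degrees/s): [136.94, 136.94, 172.46, 180, 180, 180].

## Interface

Orientations are given as [roll, pitch, yaw] about the fixed x, y, z axes, in that order (R = Rz(yaw) Ry(pitch) Rx(roll)).
In Python, from plant import r, optics gives the robot as it stands. The module is installed in compiled form; this text tells all that it offers.
- The arm moves only by the tool step_arm, never from a script. Its argument "increments" is a list of rows, each an object of numbers: "tx", "ty", "tz": the shift along the world's x, y, z in mm; "ax", "ay", "az": the turn, a rotation vector about the world's x, y, z in degrees; "claw": the gripper command: -1 is shut, 1 is fully open, values between are in proportion. In form: [{"tx": .., "ty": .., "tz": .., "ax": .., "ay": .., "az": .., "claw": ..}, ...]. A call has 1 to 12 rows; each row shifts and turns the commanded pose from where the row before left it; what a row does not reach is not made up. A row lasts 1/10 s, in which the tool goes at most 50 mm and 8.59 degrees, less where a joint would pass 70% of its speed; a pose out of reach is approached as far as the arm can. A call with a gripper value outside its range is refused whole. The fingers move at their own pace and stop on an object; "newtons" is the grip in N (left out, the last holds). Time passes only in rows, so rows that do not move let the fingers close. It gives the time, the measured TCP pose, the force and the opening at its end, in the units of the state.
- r.get_state(): the state, without advancing time (a new reading comes with each control period).
- optics.capture(name): name is "scene" or "side" or "wrist"; returns a dict with "image" (384x512x3 uint8, blue, green, red), "depth" (384x512 float32, m along the optical axis (not along the pixel's ray), 0 where there is no reading), "fx", "fy", "cx", "cy" (pixels), "R" (3x3) and "t" (3): a world point X has camera coordinates R X + t. Camera axes: x right, y down, z forward; pixel columns grow to the right and rows downward; lengths in m; the calibration is good to about 2 mm. A picture is of the moment at which its call begins.
- r.close_job(): hands the job in, once; it reports no verdict.
The state is a dict: "time_s": time; "joints": joint angles; "qd": joint speeds; "joint_torque": joint torques, N m; "tcp_pos": TCP position; "eef_rot": TCP orientation; "contact_force": force on the tool from outside, world axes, zero at the start; "moment": the same for the moment, N m; "gripper_width": finger opening in m.
Only numpy, scipy, OpenCV 4.12 (cv2) and the standard library are available. Lean on these libraries where they do the work, as an engineer would, in place of code of your own. Each camera call takes 0.05 s, during which the arm holds its last target. There are 200 camera calls.

## Task

Put the four chisels away: move them one by one from the dark bench rest to the tool tray, each into the holder block whose blade slot is cut for its blade width (narrowest chisel in the narrowest slot, and so on up to the widest). Each must lie seated, flat back down, with its handle in the cradle and its blade down in the slot, edge towards the end guard, and be let go. Leave the glue bottle and the jar of pins standing where they are.

Things in the scene. Friction and masses are not known exactly. Their poses are not given: they have to be found in the camera images.
- narrow_chisel: Bench chisel, 6 mm wide blade, 213 mm long, flat back down on the dark bench rest (four notches 64 mm apart, any order). Origin: grip point, at the balance, on the handle's axis, 46 mm above the table; +x to the edge, z up. Octagonal wooden handle 26 wide, 24 high, x -86 to 18 mm; ferrule; blade 4.5 thick, x 47 to 130, underside 3 mm below the axis. Rest's board 10 mm high under the grip.
- medium_chisel: Bench chisel, 16 mm wide blade, 213 mm long, flat back down on the dark bench rest (four notches 64 mm apart, any order). Origin: grip point, at the balance, on the handle's axis, 46 mm above the table; +x to the edge, z up. Octagonal wooden handle 26 wide, 24 high, x -86 to 18 mm; ferrule; blade 4.5 thick, x 47 to 130, underside 3 mm below the axis. Rest's board 10 mm high under the grip.
- broad_chisel: Bench chisel, 26 mm wide blade, 213 mm long, flat back down on the dark bench rest (four notches 64 mm apart, any order). Origin: grip point, at the balance, on the handle's axis, 46 mm above the table; +x to the edge, z up. Octagonal wooden handle 26 wide, 24 high, x -86 to 18 mm; ferrule; blade 4.5 thick, x 47 to 130, underside 3 mm below the axis. Rest's board 10 mm high under the grip.
- widest_chisel: Bench chisel, 38 mm wide blade, 213 mm long, flat back down on the dark bench rest (four notches 64 mm apart, any order). Origin: grip point, at the balance, on the handle's axis, 46 mm above the table; +x to the edge, z up. Octagonal wooden handle 26 wide, 24 high, x -86 to 18 mm; ferrule; blade 4.5 thick, x 47 to 130, underside 3 mm below the axis. Rest's board 10 mm high under the grip.
- narrow_holder: Fixed light wood block 262x63 mm for the 6 mm chisel: blade slot 16 mm wide, x 75 to 144 mm, to the end guard; walls 47 high. Cradle 34 wide, x -72 to -52, 43 high; butt stop x -97; between them 8 high. Four blocks, any order, 64 mm apart on the tool tray. Origin: underside, 6 mm above table, below the seated chisel's origin (40 mm higher); play 12 mm along, 4 across; x to the guard.
- medium_holder: Fixed light wood block 262x63 mm for the 16 mm chisel: blade slot 26 mm wide, x 75 to 144 mm, to the end guard; walls 47 high. Cradle 34 wide, x -72 to -52, 43 high; butt stop x -97; between them 8 high. Four blocks, any order, 64 mm apart on the tool tray. Origin: underside, 6 mm above table, below the seated chisel's origin (40 mm higher); play 12 mm along, 4 across; x to the guard.
- broad_holder: Fixed light wood block 262x63 mm for the 26 mm chisel: blade slot 36 mm wide, x 75 to 144 mm, to the end guard; walls 47 high. Cradle 34 wide, x -72 to -52, 43 high; butt stop x -97; between them 8 high. Four blocks, any order, 64 mm apart on the tool tray. Origin: underside, 6 mm above table, below the seated chisel's origin (40 mm higher); play 12 mm along, 4 across; x to the guard.
- widest_holder: Fixed light wood block 262x63 mm for the 38 mm chisel: blade slot 48 mm wide, x 75 to 144 mm, to the end guard; walls 47 high. Cradle 34 wide, x -72 to -52, 43 high; butt stop x -97; between them 8 high. Four blocks, any order, 64 mm apart on the tool tray. Origin: underside, 6 mm above table, below the seated chisel's origin (40 mm higher); play 12 mm along, 4 across; x to the guard.
- glue_bottle: White squeeze bottle of wood glue, orange cap, paper label, 44 mm across and 135 mm tall, standing between bench rest and tool tray towards their far ends; origin at the centre of its foot. A bystander: to be left standing where it is.
- pin_jar: Small clear open jar of brass pins, 64 mm across, 50 mm tall (pins 58 mm), standing beyond the racks; origin at the centre of its foot. A bystander: to be left standing where it is.
Things that resemble listed ones, but are neither listed nor needed, are in the scene too. Leave any blue look-alike of the narrow_chisel alone.

How it is judged:
By the outcome, as a careful person would: the job done as asked, in the order asked, and still so for the second after the job is handed in, with the robot touching nothing.
It also fails if it takes over 117 s, if anything falls off the work surface, if the arm or the gripper's body presses on something with over 40 N, if the wrist force passes 120 N, or if a joint passes its speed limit or range.

## Working session

There is one attempt and no reset: what is moved stays moved. The work goes in short steps, Python scripts to look and compute and a tool call to move; the robot and the scene stay as the last step left them, time stands still between calls to the robot, and variables do not carry over. Pictures are saved under pics/ and viewed, about 12 in all and at most 16, crops included, and the job is handed in when it is done.

Besides the shell and the picture viewer there is one more tool, called as a command line: name --argument value ..., lists and objects as JSON in quotes. step_arm: Moves the arm, as the interface text tells. Its arguments: {"type":"object","properties":{"increments":{"type":"array","items":{"type":"object","properties":{"tx":{"type":"number"},"ty":{"type":"number"},"tz":{"type":"number"},"ax":{"type":"number"},"ay":{"type":"number"},"az":{"type":"number"},"claw":{"type":"number"}}}},"newtons":{"type":"number"}},"required":["increments"]}

```bash
mkdir -p pics
cat > h.py <<'E'
from plant import r, optics
import numpy as np, cv2
def cap(n,save=None):
    c=optics.capture(n)
    if save: cv2.imwrite('pics/'+save,c['image'])
    return c
def cloud(c):
    h,w=c['depth'].shape; u,v=np.meshgrid(np.arange(w),np.arange(h)); d=c['depth'].astype(float)
    P=np.stack([(u-c['cx'])/c['fx']*d,(v-c['cy'])/c['fy']*d,d],-1)
    P=(P-np.array(c['t']))@np.array(c['R']); P[d==0]=np.nan
    return P
def ray(c,u,v,z):
    R=np.array(c['R']);o=-R.T@np.array(c['t']);d=R.T@np.array([(u-c['cx'])/c['fx'],(v-c['cy'])/c['fy'],1])
    return o+d*(z-o[2])/d[2]
def proj(c,X):
    p=np.array(c['R'])@np.array(X)+c['t'];return c['fx']*p[0]/p[2]+c['cx'],c['fy']*p[1]/p[2]+c['cy']
E
python3 - <<'E'
from h import *
print(r.get_state())
for n in('scene','side'):
    c=cap(n,n+'.png'); print(n,-np.array(c['R']).T@c['t'],c['fx'])
    np.save(n+'.npy',c,allow_pickle=True)
E
```

```text
{'time_s': 0.0, 'joints': array([-5.58005655e+01,  2.05914151e+01,  6.34133360e-01, -2.11677757e-02,
       -7.01375877e+01, -1.65065556e+01]), 'qd': array([ 0.02882119,  0.07221933, -0.04250579,  0.0889272 ,  0.03726269,
        0.00319562]), 'joint_torque': array([-2.50326171e-03, -5.82717633e+01,  2.93052560e+01,  6.99668258e+00,
        6.67315442e-03, -2.11327315e-04]), 'tcp_pos': array([ 0.20497588, -0.64263274,  0.24462234]), 'eef_rot': array([ 1.79903386e+02, -7.87852344e-03, -1.62314323e+02]), 'contact_force': array([ 0.26421762, -0.03986095, -0.04112042]), 'moment': array([ 0.04261729, -0.02338561, -0.04563884]), 'gripper_width': 0.08765148867789344}
scene [ 1.18055993 -0.06296321  0.8000521 ] 394.7426100042329
side [0.11762125 0.66390478 0.72007514] 438.2942616845994
```

View pics/scene.png

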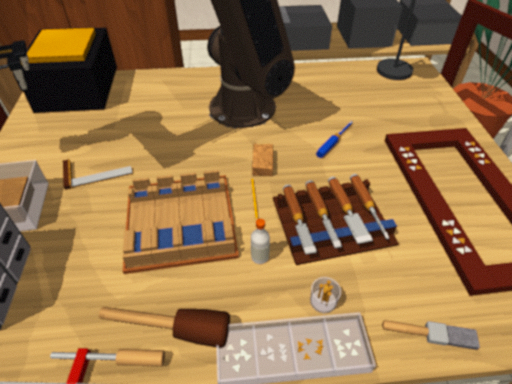

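View pics/side.png

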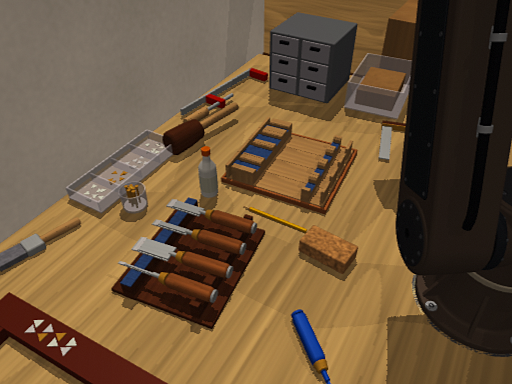

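The scene view shows the rest at right (~335,220) with edges towards the camera: broad, medium, widest, narrow from left to right. The tray is at left (~180,220), and the bottle stands between them (260,240). Next I'll make a metric top view from the depth.

Run:
```python
from h import *
S=0.001
out=[]
for n in('scene','side'):
    c=np.load(n+'.npy',allow_pickle=True).item();P=cloud(c)
    # upsample
    K=4
    D=cv2.resize(P.astype(np.float32),None,fx=K,fy=K,interpolation=cv2.INTER_LINEAR);I=cv2.resize(c['image'],None,fx=K,fy=K)
    x0,y0=0.38,-0.32; W=700;H=420
    u=((0.38-D[...,1])/S);v=((0.82-D[...,0])/S)
    m=np.isfinite(u)&(u>=0)&(u<W)&(v>=0)&(v<H)&(D[...,2]<0.2)
    im=np.zeros((H,W,3),np.uint8);im[v[m].astype(int),u[m].astype(int)]=I[m]
    for k in range(0,W,50): cv2.putText(im,f'{380-k}',(k,10),0,.35,(0,255,255));cv2.line(im,(k,0),(k,H),(0,255,255) if k%100==80 else (90,90,90),1)
    for k in range(0,H,50): cv2.putText(im,f'{820-k}',(0,k+4),0,.35,(0,255,255));cv2.line(im,(0,k),(W,k),(90,90,90),1)
    cv2.imwrite(f'pics/top_{n}.png',im)
```

```text
(no output)
```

View pics/top_scene.png

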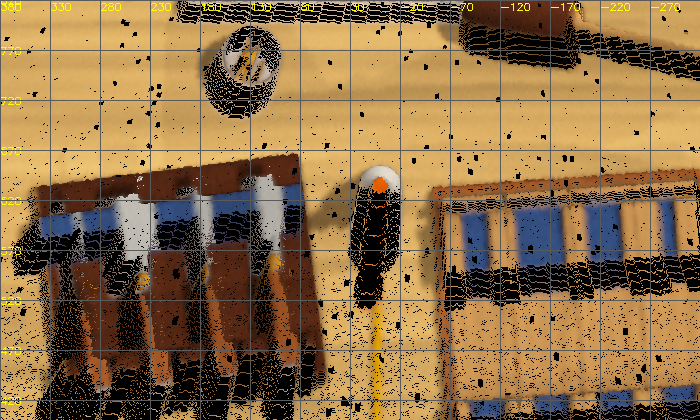

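Top view: the slots from +y to -y are about 26, 48, 36 and 16 mm wide, at y≈-85, -150, -213 and -277. The chisels from +y are narrow, widest, medium and broad. Now the arm goes above the rest and then the tray for a close wrist look; first I'll get rough numbers.

Run:
```python
from h import *
Ps=[];Cs=[]
for n in('scene','side'):
    c=np.load(n+'.npy',allow_pickle=True).item();P=cloud(c);Ps.append(P.reshape(-1,3));Cs.append(cv2.cvtColor(c['image'],cv2.COLOR_BGR2HSV).reshape(-1,3))
P=np.vstack(Ps);C=np.vstack(Cs)
m=(P[:,0]>.35)&(P[:,0]<.7)&(P[:,1]>.05)&(P[:,1]<.37)&(P[:,2]>.038)&(P[:,2]<.07)&(C[:,0]<25)&(C[:,1]>110)&(C[:,2]>60)
Q=P[m];a=np.radians(6.6);lat=-np.sin(a)*Q[:,0]+np.cos(a)*Q[:,1];lon=np.cos(a)*Q[:,0]+np.sin(a)*Q[:,1]
print(np.histogram(lat,30)[0],np.histogram(lat,30)[1].round(3))
np.save('Q.npy',np.c_[lat,lon,Q])
z=P[(P[:,0]>.4)&(P[:,0]<.62)&(P[:,1]<-.05)&(P[:,1]>-.33)&(P[:,2]<.09),2];h=np.histogram(z,np.arange(-.004,.07,.003));print(h[0],h[1].round(3))
# bbox of tray (z>5mm)
m=(P[:,0]>.3)&(P[:,0]<.68)&(P[:,1]<-.04)&(P[:,1]>-.4)&(P[:,2]>.045)&(P[:,2]<.057)
print('tray high',P[m].min(0),P[m].max(0),cv2.minAreaRect((P[m][:,:2]*1000).astype(np.float32)))
```

```text
[ 37   8 227 258 330  27  38  42  18 166 269 316 157  33  49  28  59 282
 304 342  27  51  44  91 316 331 330  16  59   7] [0.007 0.016 0.025 0.033 0.042 0.051 0.06  0.069 0.077 0.086 0.095 0.104
 0.113 0.121 0.13  0.139 0.148 0.157 0.165 0.174 0.183 0.192 0.201 0.209
 0.218 0.227 0.236 0.245 0.253 0.262 0.271]
[ 185  332  101  103  404 3481 2303  187  162  173  151  224  416  225
  436 1281  531  566 1260  449    7    0    0    0] [-0.004 -0.001  0.002  0.005  0.008  0.011  0.014  0.017  0.02   0.023
  0.026  0.029  0.032  0.035  0.038  0.041  0.044  0.047  0.05   0.053
  0.056  0.059  0.062  0.065  0.068]
tray high [ 0.36643628 -0.33131464  0.04500155] [ 0.64213422 -0.05945379  0.05686645] ((504.9332275390625, -196.688232421875), (262.63897705078125, 260.5467834472656), 3.8972785472869873)
```

View pics/top_side.png

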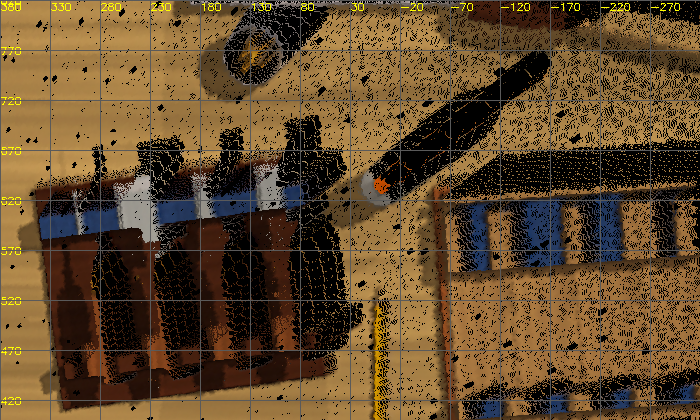

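step_arm --increments '[{"tx":25,"ty":37,"tz":13,"az":-1.25,"claw":1},{"tx":25,"ty":37,"tz":13,"az":-1.25},{"tx":25,"ty":37,"tz":13,"az":-1.25},{"tx":25,"ty":37,"tz":13,"az":-1.25},{"tx":25,"ty":37,"tz":13,"az":-1.25},{"tx":25,"ty":37,"tz":13,"az":-1.25},{"tx":25,"ty":37,"tz":13,"az":-1.25},{"tx":25,"ty":37,"tz":13,"az":-1.25},{"tx":25,"ty":37,"tz":13,"az":-1.25},{"tx":25,"ty":37,"tz":13,"az":-1.25},{"tx":25,"ty":37,"tz":13,"az":-1.25},{"tx":0}]'

```text
$.increments[0]: bad value
```

Run:
```python
from h import *
c=cap('wrist','w_tray.png');np.save('w_tray.npy',c,allow_pickle=True);print(-np.array(c['R']).T@c['t'],c['fx'],r.get_state()['tcp_pos'])
```

```text
[ 0.13212997 -0.66522478  0.3836819 ] 266.8129403936766 [ 0.2050174  -0.64274804  0.24484616]
```

View pics/w_tray.png

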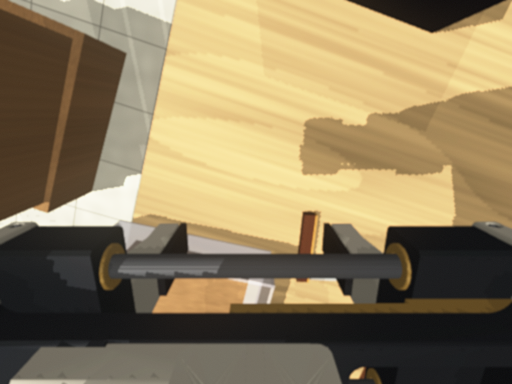

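step_arm --increments '[{"tx":25,"ty":37,"tz":13,"ax":0,"ay":0,"az":-1.25,"claw":0},{"tx":25,"ty":37,"tz":13,"ax":0,"ay":0,"az":-1.25,"claw":0},{"tx":25,"ty":37,"tz":13,"ax":0,"ay":0,"az":-1.25,"claw":0},{"tx":25,"ty":37,"tz":13,"ax":0,"ay":0,"az":-1.25,"claw":0},{"tx":25,"ty":37,"tz":13,"ax":0,"ay":0,"az":-1.25,"claw":0},{"tx":25,"ty":37,"tz":13,"ax":0,"ay":0,"az":-1.25,"claw":0},{"tx":25,"ty":37,"tz":13,"ax":0,"ay":0,"az":-1.25,"claw":0},{"tx":25,"ty":37,"tz":13,"ax":0,"ay":0,"az":-1.25,"claw":0},{"tx":25,"ty":37,"tz":13,"ax":0,"ay":0,"az":-1.25,"claw":0},{"tx":25,"ty":37,"tz":13,"ax":0,"ay":0,"az":-1.25,"claw":0},{"tx":25,"ty":37,"tz":13,"ax":0,"ay":0,"az":-1.25,"claw":0},{"tx":0,"ty":0,"tz":0,"ax":0,"ay":0,"az":0,"claw":0}]' --newtons 35

```text
time_s: 1.35
tcp_pos: [0.4828, -0.2327, 0.3899]
eef_rot: [-180.0, 0.1, -175.8]
contact_force: [-1.0, -0.8, -0.5]
gripper_width: 0.0437
```

Run:
```python
from h import *
c=cap('wrist','w_tray2.png');np.save('w_tray.npy',c,allow_pickle=True);s=r.get_state();print(-np.array(c['R']).T@c['t'],s['tcp_pos'],s['eef_rot'],s['gripper_width'],s['joints'])
```

```text
[ 0.4061136  -0.23722869  0.52866107] [ 0.48156958 -0.23399534  0.38899038] [ 1.79998164e+02  5.85649445e-02 -1.75840400e+02] 0.043474735827167585 [-4.93155906e+00  3.69485527e+00 -2.63106415e+00 -1.11358990e-02
 -8.36165416e+01 -8.09076075e+01]
```

View pics/w_tray2.png

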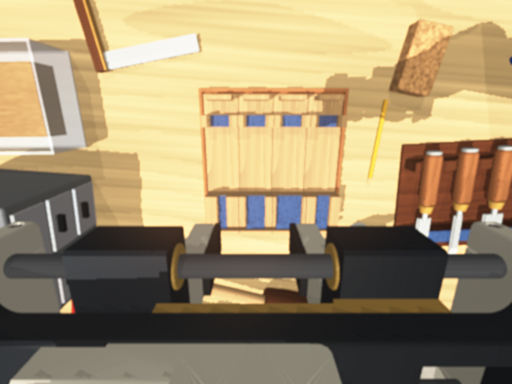

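The wrist view shows the slots at row ~210: narrow u≈222, broad 257, widest 288, medium 322. The cradles' blue is at row 120, at u 219, 256, 291 and 329. I'll measure the slots, cradles and handles from depth here.

```bash
cat > blobs.py <<'E'
from h import *
def blue(c,xlim,ylim):
    hsv=cv2.cvtColor(c['image'],cv2.COLOR_BGR2HSV);P=cloud(c)
    m=cv2.inRange(hsv,(100,110,40),(130,255,255))
    m[~((P[...,0]>xlim[0])&(P[...,0]<xlim[1])&(P[...,1]>ylim[0])&(P[...,1]<ylim[1])&(P[...,2]<.06))]=0
    n,l,s,_=cv2.connectedComponentsWithStats(m)
    for i in range(1,n):
        if s[i,4]<25: continue
        q=P[l==i];q=q[np.isfinite(q[:,0])]
        R=cv2.minAreaRect((q[:,:2]*1000).astype(np.float32))
        print('px',s[i],'mean',(q.mean(0)*1000).round(1),'min',(q.min(0)*1000).round(),'max',(q.max(0)*1000).round(),'rect',np.round(R[0],1),np.round(R[1],1),round(R[2],1))
E
python3 - <<'E'
from blobs import *
for n in('w_tray','scene','side'):
    print(n);c=np.load(n+'.npy',allow_pickle=True).item();blue(c,(.33,.68),(-.36,-.03))
    P=cloud(c);m=(P[...,0]>.3)&(P[...,0]<.68)&(P[...,1]<-.04)&(P[...,1]>-.4)&(P[...,2]>.044)&(P[...,2]<.057)
    print(cv2.minAreaRect((P[m][:,:2]*1000).astype(np.float32)))
# handles
Q=np.load('Q.npy')
c=np.load('w_tray.npy',allow_pickle=True).item();P=cloud(c).reshape(-1,3)
q=P[(P[:,0]>.4)&(P[:,0]<.52)&(P[:,1]>.0)&(P[:,1]<.2)&(P[:,2]>.04)&(P[:,2]<.07)]
print(len(q),q[:,2].max() if len(q) else 0)
E
```

```text
w_tray
px [277 197  23  31 389] mean [ 591.4 -158.9   42.4] min [ 555. -179.   40.] max [ 621. -138.   45.] rect [ 587.9 -159.7] [63.3 41. ] 3.3
px [317 198  11  30 246] mean [584.7 -94.5  42.2] min [ 553. -105.   40.] max [615. -84.  44.] rect [583.9 -94.7] [61.7 17.9] 4.2
((503.123291015625, -198.4071807861328), (258.62591552734375, 255.41677856445312), 4.191000938415527)
scene
px [208 184  11   4  34] mean [ 411.9 -108.3   33. ] min [ 404. -121.   30.] max [419. -94.  35.] rect [ 411.1 -107.6] [14.2 27.2] 5.7
px [184 186  11   5  36] mean [ 415.9 -171.9   33.1] min [ 408. -185.   30.] max [ 424. -159.   37.] rect [ 416.1 -172. ] [13.8 27.2] 6.8
px [160 189  11   5  38] mean [ 420.8 -236.3   32.7] min [ 410. -250.   28.] max [ 429. -223.   37.] rect [ 422.2 -235.8] [18.3 26.5] 15.7
px [136 192  10   4  35] mean [ 424.9 -300.4   32.9] min [ 417. -313.   30.] max [ 432. -288.   37.] rect [ 424.6 -300.4] [14.2 24.6] 1.3
px [214 222  11  18 139] mean [579.2 -96.   42.1] min [ 551. -107.   39.] max [605. -84.  47.] rect [578.2 -96.1] [55.2 20.1] 5.5
px [183 225  19  20 310] mean [ 583.6
[... 728 characters left out ...]
 585.9 -163. ] [67.9 41.7] 3.5
px [324 155   8   6  27] mean [ 419.  -242.8   34.1] min [ 411. -250.   32.] max [ 430. -234.   36.] rect [ 420.2 -241.5] [18.1 16. ] 3.3
px [234 160  26  11  89] mean [580.  -99.6  43.1] min [ 547. -110.   41.] max [614. -88.  46.] rect [580.5 -99.5] [22. 68.] 89.5
px [315 168   9   7  34] mean [ 414.3 -177.9   34.3] min [ 406. -188.   32.] max [ 424. -166.   38.] rect [ 415.  -176.4] [17.5 21.7] 6.5
px [306 183   9   8  40] mean [ 409.2 -112.3   34.4] min [ 401. -122.   31.] max [420. -99.  37.] rect [ 410.4 -110.6] [18.1 22.7] 1.3
((503.80194091796875, -197.01881408691406), (259.85772705078125, 260.7138366699219), 4.050072193145752)
1931 0.059660801889587535
```

step_arm --increments '[{"tx":-2,"ty":45,"tz":0,"ax":0,"ay":0,"az":0.3,"claw":0},{"tx":-2,"ty":45,"tz":0,"ax":0,"ay":0,"az":0.3,"claw":0},{"tx":-2,"ty":45,"tz":0,"ax":0,"ay":0,"az":0.3,"claw":0},{"tx":-2,"ty":45,"tz":0,"ax":0,"ay":0,"az":0.3,"claw":0},{"tx":-2,"ty":45,"tz":0,"ax":0,"ay":0,"az":0.3,"claw":0},{"tx":-2,"ty":45,"tz":0,"ax":0,"ay":0,"az":0.3,"claw":0},{"tx":-2,"ty":45,"tz":0,"ax":0,"ay":0,"az":0.3,"claw":0},{"tx":-2,"ty":45,"tz":0,"ax":0,"ay":0,"az":0.3,"claw":0},{"tx":-2,"ty":45,"tz":0,"ax":0,"ay":0,"az":0.3,"claw":0},{"tx":0,"ty":0,"tz":0,"ax":0,"ay":0,"az":0,"claw":0},{"tx":0,"ty":0,"tz":0,"ax":0,"ay":0,"az":0,"claw":0}]'

```text
time_s: 2.5
tcp_pos: [0.4619, 0.1691, 0.3878]
eef_rot: [-179.9, -0.1, -173.3]
contact_force: [-0.4, -0.5, -0.6]
gripper_width: 0.044
```

```bash
cat > ch.py <<'E'
from h import *
def handles(c,xl=(.36,.66),yl=(.03,.37)):
    P=cloud(c);hsv=cv2.cvtColor(c['image'],cv2.COLOR_BGR2HSV)
    m=((hsv[...,0]<25)&(hsv[...,1]>90)&(P[...,0]>xl[0])&(P[...,0]<xl[1])&(P[...,1]>yl[0])&(P[...,1]<yl[1])&(P[...,2]>.045)&(P[...,2]<.07)).astype(np.uint8)
    n,l,s,_=cv2.connectedComponentsWithStats(m)
    for i in range(1,n):
        if s[i,4]<60: continue
        q=P[l==i]; R=cv2.minAreaRect((q[:,:2]*1000).astype(np.float32))
        v=cv2.fitLine((q[:,:2]*1000).astype(np.float32),cv2.DIST_L2,0,.01,.01).ravel()
        a=np.arctan2(v[1],v[0]);d=(q[:,:2]*1000-v[2:])@v[:2]*np.sign(v[0]);print('px',s[i],'ctr',v[2:].round(1),'yaw',round(np.degrees(np.arctan(v[1]/v[0])),1),'ends',np.percentile(d,[0.5,99.5]).round(1),'zmax',q[:,2].max().round(4),'rect',np.round(R[0],1),np.round(R[1],1),round(R[2],1))
E
python3 - <<'E'
from ch import *
from blobs import blue
c=cap('wrist','w_rest.png');np.save('w_rest.npy',c,allow_pickle=True)
s=r.get_state();print(s['tcp_pos'],s['eef_rot'])
for n in('w_rest','scene','side'):
    print(n);handles(np.load(n+'.npy',allow_pickle=True).item())
E
```

```text
[0.46202197 0.16831285 0.3880943 ] [-1.79958993e+02 -4.96641963e-02 -1.73345660e+02]
w_rest
px [276 147  15  61 800] ctr [488.4 224.4] yaw 8.6 ends [-51.   57.8] zmax 0.0597 rect [493.3 225.2] [114.   24.7] 8.9
px [204 149  17  61 826] ctr [506.9  97.4] yaw 6.5 ends [-50.7  58.5] zmax 0.0599 rect [512.5  96.8] [114.8  26.1] 6.6
px [240 148  15  60 812] ctr [496.5 159.8] yaw 7.5 ends [-51.1  58.7] zmax 0.0604 rect [500.9 159.4] [111.6  25.5] 6.8
px [309 149  17  60 832] ctr [483.1 283.9] yaw 7.2 ends [-50.9  58. ] zmax 0.0598 rect [487.9 286.1] [112.   26.4] 7.3
px [224 155  14  11 127] ctr [472.4 125.9] yaw -80.5 ends [-12.3  11.9] zmax 0.0495 rect [472.  125.9] [18.1 24. ] 7.2
px [259 155  14  10 127] ctr [463.3 188.3] yaw -79.3 ends [-12.5  11.7] zmax 0.0488 rect [463.4 188.8] [16.9 23.6] 6.9
px [294 155  14  10 123] ctr [455.8 251.5] yaw -79.2 ends [-12.2  11.5] zmax 0.0496 rect [455.9 251.8] [16.8 23.7] 7.6
px [329 154   8  11  70] ctr [448. 310.] yaw 12.9 ends [-9.6  9.4] zmax 0.0493 rect [448.1 309.4] [19.  12.5] 12.2
px [195 156   7  10  66] ctr [479.5  67.6] yaw 9.8 ends [-8.
[... 317 characters left out ...]
347] ctr [505.5 159.2] yaw 8.3 ends [-61.9  52.7] zmax 0.0606 rect [501.  160.2] [115.9  25.7] 8.3
px [283 185  20  36 356] ctr [514.3  95.7] yaw 6.7 ends [-61.7  53.4] zmax 0.06 rect [508.9  97.2] [117.5  26.5] 7.2
side
px [204 209  50  23 556] ctr [504.3 100. ] yaw 9.2 ends [-49.9  60.8] zmax 0.0606 rect [511.3  89.5] [113.1  46. ] 7.0
px [191 229  52  23 658] ctr [493.8 161.5] yaw 13.9 ends [-49.5  61.2] zmax 0.061 rect [502.  149.6] [112.8  57.2] 11.0
px [175 251  55  25 758] ctr [484.5 226. ] yaw 15.4 ends [-48.1  62.2] zmax 0.0604 rect [493.9 214.2] [113.   58.6] 12.0
px [158 272  58  29 850] ctr [478.7 286.7] yaw 13.8 ends [-47.5  62.2] zmax 0.0607 rect [487.8 274.2] [113.9  54.4] 7.1
```

View pics/w_rest.png

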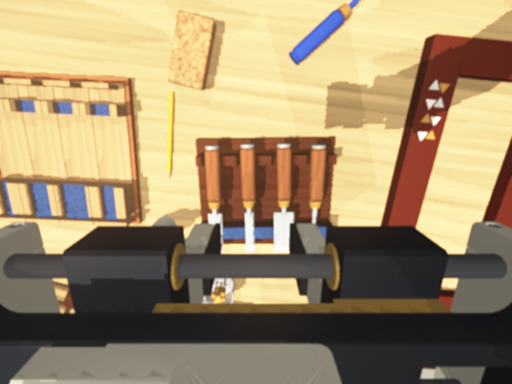

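Wrist view: four chisels at u≈214 (broad), 249 (medium), 284 (widest), 317 (narrow), with blades towards the blue strip. I'll pin the along-axis origin from the butt and edge extents.

Run:
```python
from h import *
a=np.radians(7.3);ux=np.array([np.cos(a),np.sin(a)]);uy=np.array([-ux[1],ux[0]])
for n in('w_rest','scene','side'):
    P=cloud(np.load(n+'.npy',allow_pickle=True).item()).reshape(-1,3)
    for k,p in dict(broad=(506.9,97.4),medium=(496.5,159.8),widest=(488.4,224.4),narrow=(483.1,283.9)).items():
        d=P[:,:2]*1000-p;lo=d@ux;la=d@uy;z=P[:,2]
        h=(abs(la)<8)&(lo>-100)&(lo<40)&(z>.054)&(z<.065); b=(abs(la)<22)&(lo>60)&(lo<160)&(z>.040)&(z<.052)
        g=h&(lo<0)
        print(n,k,'handle lo',np.percentile(lo[h],[1,99]).round(1),'la med',np.median(la[h]).round(1),'blade lo',np.percentile(lo[b],[1,99]).round(1) if b.sum()>10 else '', 'la',np.percentile(la[b],[3,97]).round(1) if b.sum()>10 else '')
```

```text
w_rest broad handle lo [-57.8  39.6] la med 0.1 blade lo [ 62.3 153.6] la [-14.5  20.2]
w_rest medium handle lo [-57.2  38.4] la med -0.1 blade lo [ 64.5 156.3] la [-19.2  18.6]
w_rest widest handle lo [-58.   38.9] la med -0.2 blade lo [ 63.5 155.2] la [-18.8  17.2]
w_rest narrow handle lo [-57.9  39.2] la med -0.0 blade lo [ 61.2 119.7] la [-2.5 21.7]
scene broad handle lo [-54.4  39.2] la med -0.3 blade lo [ 60.4 157.8] la [-17.5  17.5]
scene medium handle lo [-53.9  38.8] la med -0.3 blade lo [ 61.  157.2] la [-19.3  19.4]
scene widest handle lo [-54.9  38.4] la med -0.2 blade lo [ 61.1 158.3] la [-17.8  19.5]
scene narrow handle lo [-55.7  38.9] la med -0.1 blade lo [ 60.6 158.1] la [-19.2  19.5]
side broad handle lo [-57.4  39.1] la med 0.9 blade lo [ 63.5 156.8] la [-17.9  18.9]
side medium handle lo [-57.3  37.9] la med 1.0 blade lo [ 64.2 156.4] la [-18.8  19.3]
side widest handle lo [-57.5  38.7] la med 0.7 blade lo [ 66.  156.4] la [-17.6  21.1]
side narrow handle lo [-57.1  37.7] la med 0.8 blade lo [ 64.  154.6] la [-20.4  19.8]
```

step_arm --increments '[{"tx":12,"ty":30,"tz":-30,"ax":0,"ay":0,"az":0.6,"claw":0},{"tx":12,"ty":30,"tz":-30,"ax":0,"ay":0,"az":0,"claw":0},{"tx":12,"ty":30,"tz":-30,"ax":0,"ay":0,"az":0,"claw":0},{"tx":13,"ty":29,"tz":-30,"ax":0,"ay":0,"az":0,"claw":0},{"tx":0,"ty":0,"tz":-45,"ax":0,"ay":0,"az":0,"claw":0},{"tx":0,"ty":0,"tz":-45,"ax":0,"ay":0,"az":0,"claw":0},{"tx":0,"ty":0,"tz":-40,"ax":0,"ay":0,"az":0,"claw":0},{"tx":0,"ty":0,"tz":-20,"ax":0,"ay":0,"az":0,"claw":0},{"tx":0,"ty":0,"tz":0,"ax":0,"ay":0,"az":0,"claw":0},{"tx":0,"ty":0,"tz":0,"ax":0,"ay":0,"az":0,"claw":0}]'

```text
time_s: 3.55
tcp_pos: [0.512, 0.2869, 0.1193]
eef_rot: [-180.0, 0.0, -172.8]
contact_force: [0.1, -0.6, 1.2]
gripper_width: 0.0435
```

Run:
```python
from h import *
s=r.get_state();print(s['tcp_pos'],s['eef_rot'],s['gripper_width'],s['joints'])
c=cap('side');cv2.imwrite('pics/s1.png',cv2.resize(c['image'][150:350,80:300],None,fx=3,fy=3))
```

```text
[0.51203363 0.28691983 0.11927766] [-1.79982971e+02  2.35991537e-02 -1.72834111e+02] 0.04352017901172203 [ 4.83559351e+01  1.87236047e+01 -2.00518164e+01  3.63754756e-02
 -5.12180398e+01 -1.31212832e+02]
```

View pics/s1.png

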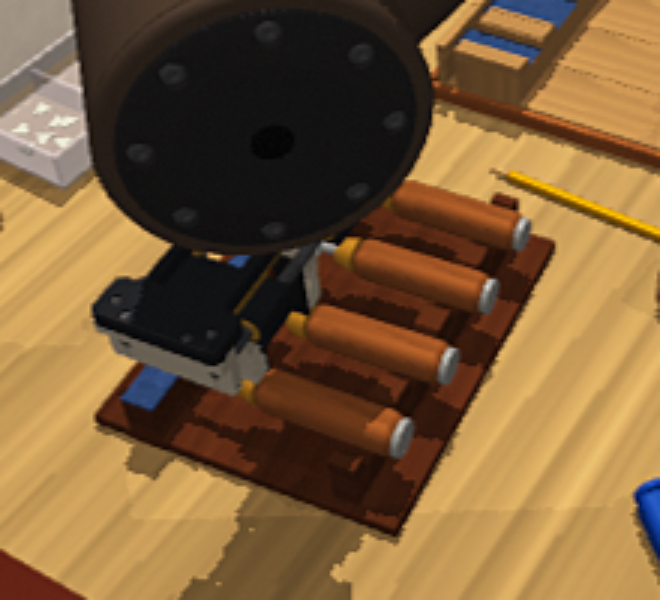

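The gripper is above the narrow chisel (nearest, ~(300,410) in the crop). Its jaws are near the front of the handle, as the geometry says. I'll descend and grip.

step_arm --increments '[{"tx":0,"ty":0,"tz":-35,"ax":0,"ay":0,"az":0,"claw":0},{"tx":0,"ty":0,"tz":-25,"ax":0,"ay":0,"az":0,"claw":0},{"tx":-1,"ty":0,"tz":-13,"ax":0,"ay":0,"az":0,"claw":0},{"tx":0,"ty":0,"tz":0,"ax":0,"ay":0,"az":0,"claw":0},{"tx":0,"ty":0,"tz":0,"ax":0,"ay":0,"az":0,"claw":-1},{"tx":0,"ty":0,"tz":0,"ax":0,"ay":0,"az":0,"claw":-1},{"tx":0,"ty":0,"tz":0,"ax":0,"ay":0,"az":0,"claw":-1},{"tx":0,"ty":0,"tz":0,"ax":0,"ay":0,"az":0,"claw":-1},{"tx":0,"ty":0,"tz":0,"ax":0,"ay":0,"az":0,"claw":-1}]' --newtons 35

```text
time_s: 4.5
tcp_pos: [0.5108, 0.2887, 0.047]
eef_rot: [179.9, 0.1, -172.7]
contact_force: [-2.1, -0.5, 6.8]
gripper_width: 0.0255
```

step_arm --increments '[{"tx":0,"ty":0,"tz":10,"ax":0,"ay":0,"az":0,"claw":-1},{"tx":0,"ty":0,"tz":30,"ax":0,"ay":0,"az":0,"claw":-1},{"tx":0,"ty":0,"tz":45,"ax":0,"ay":0,"az":0,"claw":-1},{"tx":0,"ty":0,"tz":45,"ax":0,"ay":0,"az":0,"claw":-1},{"tx":0,"ty":0,"tz":30,"ax":0,"ay":0,"az":0,"claw":-1},{"tx":0,"ty":-15,"tz":15,"ax":0,"ay":0,"az":0,"claw":-1},{"tx":-2,"ty":-30,"tz":0,"ax":0,"ay":0,"az":-0.3,"claw":-1},{"tx":-2,"ty":-42,"tz":0,"ax":0,"ay":0,"az":-0.3,"claw":-1},{"tx":-2,"ty":-42,"tz":0,"ax":0,"ay":0,"az":-0.3,"claw":-1},{"tx":-2,"ty":-42,"tz":0,"ax":0,"ay":0,"az":-0.3,"claw":-1},{"tx":-2,"ty":-42,"tz":0,"ax":0,"ay":0,"az":-0.3,"claw":-1},{"tx":-2,"ty":-42,"tz":0,"ax":0,"ay":0,"az":-0.3,"claw":-1}]'

```text
time_s: 5.7
tcp_pos: [0.4967, 0.0306, 0.2202]
eef_rot: [-180.0, -0.1, -174.6]
contact_force: [0.2, -1.0, -0.7]
gripper_width: 0.0254
```

step_arm --increments '[{"tx":-2,"ty":-42,"tz":0,"ax":0,"ay":0,"az":-0.3,"claw":-1},{"tx":-2,"ty":-42,"tz":0,"ax":0,"ay":0,"az":-0.3,"claw":-1},{"tx":-2,"ty":-42,"tz":0,"ax":0,"ay":0,"az":-0.3,"claw":-1},{"tx":-2,"ty":-42,"tz":0,"ax":0,"ay":0,"az":-0.3,"claw":-1},{"tx":-2,"ty":-42,"tz":0,"ax":0,"ay":0,"az":-0.2,"claw":-1},{"tx":-1,"ty":-42,"tz":0,"ax":0,"ay":0,"az":0,"claw":-1},{"tx":0,"ty":-42,"tz":0,"ax":0,"ay":0,"az":0,"claw":-1},{"tx":0,"ty":-30,"tz":0,"ax":0,"ay":0,"az":0,"claw":-1},{"tx":0,"ty":0,"tz":0,"ax":0,"ay":0,"az":0,"claw":-1},{"tx":0,"ty":0,"tz":0,"ax":0,"ay":0,"az":0,"claw":-1}]'

```text
time_s: 6.7
tcp_pos: [0.4857, -0.2917, 0.2197]
eef_rot: [179.9, -0.1, -176.1]
contact_force: [0.6, 0.1, -1.4]
gripper_width: 0.0256
```

Run:
```python
from h import *
s=r.get_state();print(s['tcp_pos'],s['eef_rot'],s['gripper_width'],s['contact_force'])
c=cap('side','a.png');d=cap('scene')
np.save('s2.npy',d,allow_pickle=True)
cv2.imwrite('pics/s2.png',np.hstack([cv2.resize(c['image'][50:300,150:400],None,fx=1.6,fy=1.6),cv2.resize(d['image'][80:330,60:310],None,fx=1.6,fy=1.6)]))
```

```text
[ 0.48568302 -0.29168731  0.2196801 ] [ 1.79939901e+02 -1.06149471e-01 -1.76095719e+02] 0.025627251688411675 [ 0.5647517   0.11149894 -1.36180822]
```

View pics/s2.png

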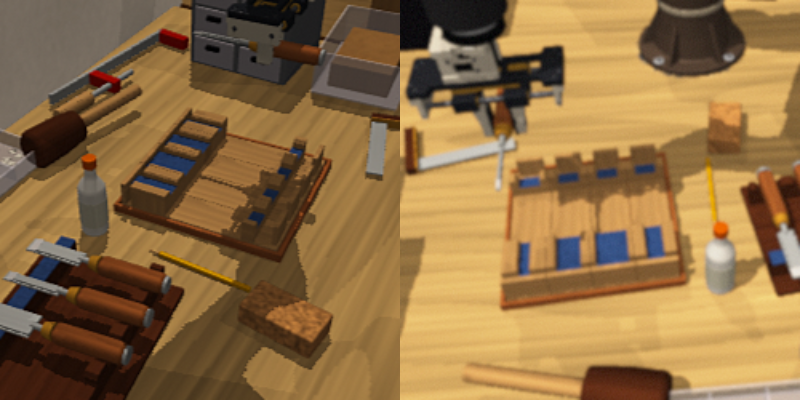

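The narrow chisel is held level with its blade towards the guard, left of the narrow slot in the scene crop (tip ~(500,185)). I'll measure how it sits in the grip.

```bash
cat > held.py <<'E'
from h import *
def held(c,tcp,yaw):
    a=np.radians(yaw);ux=np.array([np.cos(a),np.sin(a)]);uy=np.array([-ux[1],ux[0]])
    P=cloud(c).reshape(-1,3);d=(P[:,:2]-tcp[:2])*1000;lo=d@ux;la=d@uy;z=(P[:,2]-tcp[2])*1000
    for nm,m in(('handle',(abs(la)<16)&(lo>-105)&(lo<-30)&(abs(z)<20)),('blade',(abs(la)<30)&(lo>50)&(lo<160)&(abs(z)<14))):
        if m.sum()<8: print(nm,m.sum());continue
        f=np.polyfit(lo[m],la[m],1);g=np.polyfit(lo[m],z[m],1)
        print(nm,m.sum(),'lo',np.percentile(lo[m],[1,99]).round(1),'la at mid',np.median(la[m]).round(1),'la-slope deg',np.degrees(f[0]).round(1),'z med',np.median(z[m]).round(1),'slope',np.degrees(g[0]).round(1))
E
python3 - <<'E'
from held import *
held(np.load('s2.npy',allow_pickle=True).item(),np.array([.4857,-.2917,.2197]),3.9)
c=cap('wrist','w3.png');held(c,np.array([.4857,-.2917,.2197]),3.9)
E
```

```text
handle 15 lo [-60.  -34.1] la at mid -5.7 la-slope deg -4.1 z med 10.0 slope -2.9
blade 99 lo [ 50.5 129.5] la at mid 2.7 la-slope deg -0.4 z med -1.5 slope -0.9
handle 5643 lo [-83.9 -30.7] la at mid 1.7 la-slope deg 0.2 z med 10.7 slope 0.9
blade 0
```

step_arm --increments '[{"tx":2,"ty":-5,"tz":-20,"ax":0,"ay":0,"az":0,"claw":-1},{"tx":0,"ty":0,"tz":-40,"ax":0,"ay":0,"az":0,"claw":-1},{"tx":0,"ty":0,"tz":-45,"ax":0,"ay":0,"az":0,"claw":-1},{"tx":0,"ty":0,"tz":-30,"ax":0,"ay":0,"az":0,"claw":-1},{"tx":0,"ty":0,"tz":-10,"ax":0,"ay":0,"az":0,"claw":-1},{"tx":0,"ty":0,"tz":0,"ax":0,"ay":0,"az":0,"claw":-1},{"tx":0,"ty":0,"tz":0,"ax":0,"ay":0,"az":0,"claw":-1}]'

```text
time_s: 7.55
tcp_pos: [0.4904, -0.296, 0.0771]
eef_rot: [-179.9, 0.1, -175.9]
contact_force: [-0.0, -0.0, -0.8]
gripper_width: 0.0253
```

Run:
```python
from h import *
s=r.get_state();print(s['tcp_pos'],s['eef_rot'])
w=cap('wrist');d=cap('scene')
cv2.imwrite('pics/s3.png',np.hstack([cv2.resize(w['image'][0:260,100:400],(690,598)),]));cv2.imwrite('pics/s3b.png',cv2.resize(d['image'][120:280,90:250],(600,600)))
```

```text
[ 0.49036062 -0.29598812  0.07712415] [-1.79944255e+02  1.01062263e-01 -1.75881725e+02]
```

View pics/s3b.png

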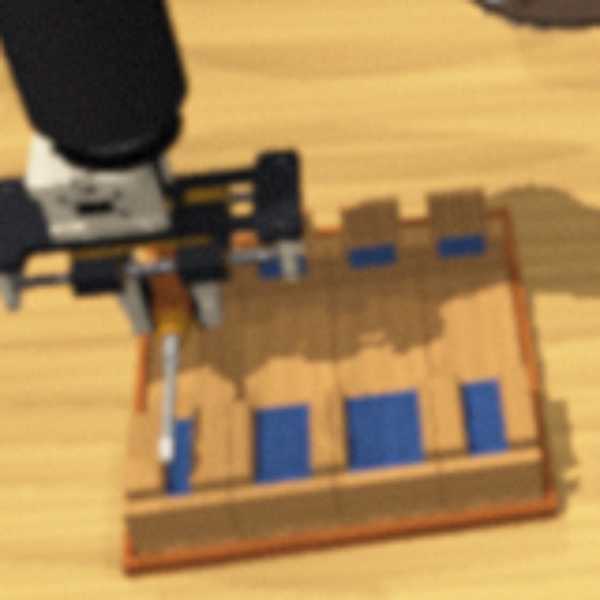

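The blade sits over the narrow slot, at u≈168 against a slot centre of 180 in the crop; parallax from the height explains most of that. I'll check it in 3D.

```bash
cat > chk.py <<'E'
from h import *
# blade lateral vs. slot lateral in one camera; t=tcp xy(mm), yaw deg
def chk(n,tcp,yaw,zt):
    a=np.radians(yaw);ux=np.array([np.cos(a),np.sin(a)]);uy=np.array([-ux[1],ux[0]])
    c=cap(n);P=cloud(c).reshape(-1,3)*1000;hsv=cv2.cvtColor(c['image'],cv2.COLOR_BGR2HSV).reshape(-1,3)
    d=P[:,:2]-tcp;lo=d@ux;la=d@uy
    for nm,m in(('blade',(lo>70)&(lo<140)&(abs(P[:,2]-zt)<8)&(abs(la)<30)&(hsv[:,1]<70)),('handle',(lo>-84)&(lo<-30)&(P[:,2]>zt+3)&(P[:,2]<zt+16)&(abs(la)<20)),
                ('walls',(lo>78)&(lo<140)&(abs(P[:,2]-53)<3)&(abs(la)<32)),('cradle',(lo>-76)&(lo<-46)&(abs(P[:,2]-49)<3)&(abs(la)<32))):
        if m.sum()<8: print(n,nm,m.sum());continue
        h=np.histogram(la[m],np.arange(-32,33,4))[0]
        print(n,nm,m.sum(),'la',np.percentile(la[m],[2,50,98]).round(1),'z',np.median(P[m,2]).round(1),'lo',np.percentile(lo[m],[1,99]).round(1),h)
E
python3 - <<'E'
from chk import *
s=r.get_state();t=s['tcp_pos']*1000
for n in('scene','wrist','side'): chk(n,t[:2],4.0,t[2])
E
```

```text
scene blade 54 la [-1.6  1.5  4.6] z 76.3 lo [ 70.5 130.9] [ 0  0  0  0  0  0  0 14 36  4  0  0  0  0  0  0]
scene handle 16 la [-9.2 -3.8  1.4] z 86.9 lo [-42.5 -32. ] [0 0 0 0 0 4 3 6 3 0 0 0 0 0 0 0]
scene walls 317 la [-28.4  -7.8  31.8] z 51.9 lo [ 78.5 132.7] [13 29 26 27 33 30  6  0  0  0  5 28 26 31 35 28]
scene cradle 6
wrist blade 0
wrist handle 5516 la [-11.4   0.8  12.8] z 87.4 lo [-83.4 -30.6] [  0   0   0   0  29 754 889 968 899 920 842 215   0   0   0   0]
wrist walls 0
wrist cradle 1337 la [-29.5 -18.   31.5] z 48.5 lo [-75.5 -55.6] [110 224 225 147   0   0   0   0   0   0   0   0   1 193 213 224]
side blade 42 la [-3.7  1.5  7.6] z 76.3 lo [ 73.  128.2] [ 0  0  0  0  0  0  1 11 17 12  1  0  0  0  0  0]
side handle 131 la [-5.2  7.5 15.4] z 87.3 lo [-82.6 -31.4] [ 0  0  0  0  0  1  4 20 15 28 31 31  1  0  0  0]
side walls 152 la [-26.9  -4.8  30.9] z 52.8 lo [ 79.4 130.9] [ 2  8  9 16 15 14 15  2  0  0  5  9 14 19  9 15]
side cradle 22 la [-18.4  26.2  31.2] z 48.2 lo [-74.8 -55.8] [0 0 0 2 4 0 0 0 0 0 0 0 0 4 4 8]
```

Blade and slot agree within 1 mm laterally, and so do handle and cradle. I'll lower and release.

step_arm --increments '[{"tx":-2,"ty":0,"tz":-12,"ax":0,"ay":0,"az":0,"claw":-1},{"tx":0,"ty":0,"tz":-10,"ax":0,"ay":0,"az":0,"claw":-1},{"tx":0,"ty":0,"tz":-7,"ax":0,"ay":0,"az":0,"claw":-1},{"tx":0,"ty":0,"tz":0,"ax":0,"ay":0,"az":0,"claw":-1},{"tx":0,"ty":0,"tz":0,"ax":0,"ay":0,"az":0,"claw":-1}]'

```text
time_s: 8.3
tcp_pos: [0.4867, -0.296, 0.0459]
eef_rot: [180.0, -0.1, -176.0]
contact_force: [-0.8, 0.2, -0.1]
gripper_width: 0.026
```

step_arm --increments '[{"tx":0,"ty":0,"tz":0,"ax":0,"ay":0,"az":0,"claw":0},{"tx":0,"ty":0,"tz":0,"ax":0,"ay":0,"az":0,"claw":0},{"tx":0,"ty":0,"tz":0,"ax":0,"ay":0,"az":0,"claw":0},{"tx":0,"ty":0,"tz":20,"ax":0,"ay":0,"az":0,"claw":0},{"tx":0,"ty":0,"tz":40,"ax":0,"ay":0,"az":0,"claw":0},{"tx":0,"ty":0,"tz":45,"ax":0,"ay":0,"az":0,"claw":0},{"tx":0,"ty":0,"tz":45,"ax":0,"ay":0,"az":0,"claw":0},{"tx":0,"ty":20,"tz":24,"ax":0,"ay":0,"az":0,"claw":0},{"tx":0,"ty":20,"tz":0,"ax":0,"ay":0,"az":0,"claw":0}]'

```text
time_s: 9.2
tcp_pos: [0.489, -0.2566, 0.225]
eef_rot: [-179.9, 0.4, -176.0]
contact_force: [0.5, 0.5, -1.0]
gripper_width: 0.0434
```

Run:
```python
from chk import *
chk('scene',np.array([487,-296.]),4.0,46);chk('side',np.array([487,-296.]),4.0,46)
```

```text
scene blade 130 la [-6.6  0.8  6.8] z 43.7 lo [ 71.7 134.2] [ 0  0  0  0  0  0 33 23 45 29  0  0  0  0  0  0]
scene handle 136 la [-10.1   3.3  13.5] z 55.6 lo [-83.  -31.5] [ 0  0  0  0  0 11 19 20 23 22 27 14  0  0  0  0]
scene walls 364 la [-29.1  -8.3  31.5] z 52.0 lo [ 78.9 136.3] [15 35 37 27 34 36 16  0  0  0  7 31 29 31 32 34]
scene cradle 54 la [-29.9 -11.1  30.4] z 47.9 lo [-73.2 -49.2] [ 5  9  7  5  0  2  0  0  0  0  0  7  0  3 10  6]
side blade 23 la [-7.5  0.5  9. ] z 46.8 lo [ 71.  135.5] [ 0  0  0  0  0  1  3  5 12  1  1  0  0  0  0  0]
side handle 137 la [-6.3  8.8 15.7] z 56.8 lo [-82.9 -30.6] [ 0  0  0  1  0  1  6 21 14 20 43 29  2  0  0  0]
side walls 179 la [-28.6  -7.1  31.1] z 52.8 lo [ 79.  133.6] [ 5 14 17 14 18 18 12  1  0  0  6 10 16 15 17 16]
side cradle 51 la [-30.6  12.9  31.3] z 48.9 lo [-74.1 -48.5] [ 7  6  3  0  0  0  0  0  0  0  6 14  1  1  6  7]
```

step_arm --increments '[{"tx":4,"ty":42,"tz":0,"ax":0,"ay":0,"az":0.4,"claw":0},{"tx":4,"ty":42,"tz":0,"ax":0,"ay":0,"az":0.4,"claw":0},{"tx":4,"ty":42,"tz":0,"ax":0,"ay":0,"az":0.4,"claw":0},{"tx":4,"ty":42,"tz":0,"ax":0,"ay":0,"az":0.4,"claw":0},{"tx":4,"ty":42,"tz":0,"ax":0,"ay":0,"az":0.4,"claw":0},{"tx":4,"ty":42,"tz":0,"ax":0,"ay":0,"az":0.4,"claw":0},{"tx":4,"ty":42,"tz":0,"ax":0,"ay":0,"az":0.4,"claw":0},{"tx":4,"ty":42,"tz":0,"ax":0,"ay":0,"az":0.5,"claw":0},{"tx":3,"ty":42,"tz":0,"ax":0,"ay":0,"az":0,"claw":0},{"tx":2,"ty":42,"tz":0,"ax":0,"ay":0,"az":0,"claw":0},{"tx":0,"ty":0,"tz":0,"ax":0,"ay":0,"az":0,"claw":0},{"tx":0,"ty":0,"tz":0,"ax":0,"ay":0,"az":0,"claw":0}]'

```text
time_s: 10.5
tcp_pos: [0.5239, 0.1645, 0.2197]
eef_rot: [-180.0, -0.1, -172.5]
contact_force: [-0.0, 0.1, -1.0]
gripper_width: 0.0437
```

The narrow chisel is seated: handle top ≈57 mm, blade below the wall tops. Medium next.

step_arm --increments '[{"tx":0,"ty":0,"tz":-45,"ax":0,"ay":0,"az":0,"claw":0},{"tx":0,"ty":0,"tz":-45,"ax":0,"ay":0,"az":0,"claw":0},{"tx":0,"ty":0,"tz":-40,"ax":0,"ay":0,"az":0,"claw":0},{"tx":0,"ty":0,"tz":-25,"ax":0,"ay":0,"az":0,"claw":0},{"tx":0,"ty":0,"tz":-18,"ax":0,"ay":0,"az":0,"claw":0},{"tx":0,"ty":0,"tz":0,"ax":0,"ay":0,"az":0,"claw":0},{"tx":0,"ty":0,"tz":0,"ax":0,"ay":0,"az":0,"claw":-1},{"tx":0,"ty":0,"tz":0,"ax":0,"ay":0,"az":0,"claw":-1},{"tx":0,"ty":0,"tz":0,"ax":0,"ay":0,"az":0,"claw":-1},{"tx":0,"ty":0,"tz":0,"ax":0,"ay":0,"az":0,"claw":-1},{"tx":0,"ty":0,"tz":0,"ax":0,"ay":0,"az":0,"claw":-1}]'

```text
time_s: 11.6
tcp_pos: [0.5248, 0.1642, 0.0489]
eef_rot: [180.0, 0.1, -172.6]
contact_force: [-0.1, -1.6, 6.2]
gripper_width: 0.0259
```

step_arm --increments '[{"tx":0,"ty":0,"tz":10,"ax":0,"ay":0,"az":0,"claw":-1},{"tx":0,"ty":0,"tz":30,"ax":0,"ay":0,"az":0,"claw":-1},{"tx":0,"ty":0,"tz":45,"ax":0,"ay":0,"az":0,"claw":-1},{"tx":0,"ty":0,"tz":45,"ax":0,"ay":0,"az":0,"claw":-1},{"tx":0,"ty":0,"tz":40,"ax":0,"ay":0,"az":0,"claw":-1},{"tx":-7,"ty":-38,"tz":0,"ax":0,"ay":0,"az":-0.5,"claw":-1},{"tx":-7,"ty":-38,"tz":0,"ax":0,"ay":0,"az":-0.5,"claw":-1},{"tx":-7,"ty":-38,"tz":0,"ax":0,"ay":0,"az":-0.5,"claw":-1},{"tx":-7,"ty":-38,"tz":0,"ax":0,"ay":0,"az":-0.5,"claw":-1},{"tx":-7,"ty":-39,"tz":0,"ax":0,"ay":0,"az":-0.5,"claw":-1},{"tx":-7,"ty":-39,"tz":0,"ax":0,"ay":0,"az":-0.5,"claw":-1},{"tx":-7,"ty":-39,"tz":0,"ax":0,"ay":0,"az":-0.4,"claw":-1}]'

```text
time_s: 12.8
tcp_pos: [0.4742, -0.1063, 0.2183]
eef_rot: [180.0, 0.0, -176.1]
contact_force: [1.2, -0.7, -0.3]
gripper_width: 0.026
```

step_arm --increments '[{"tx":0,"ty":0,"tz":-40,"ax":0,"ay":0,"az":0,"claw":-1},{"tx":0,"ty":0,"tz":-45,"ax":0,"ay":0,"az":0,"claw":-1},{"tx":0,"ty":0,"tz":-35,"ax":0,"ay":0,"az":0,"claw":-1},{"tx":0,"ty":0,"tz":-22,"ax":0,"ay":0,"az":0,"claw":-1},{"tx":0,"ty":0,"tz":0,"ax":0,"ay":0,"az":0,"claw":-1},{"tx":0,"ty":0,"tz":0,"ax":0,"ay":0,"az":0,"claw":-1}]'

```text
time_s: 13.4
tcp_pos: [0.4754, -0.105, 0.0763]
eef_rot: [-180.0, -0.0, -176.0]
contact_force: [0.1, 0.4, -1.1]
gripper_width: 0.0259
```

Run:
```python
from chk import *
s=r.get_state();t=s['tcp_pos']*1000;print(t,s['eef_rot'],s['gripper_width'])
for n in('scene','wrist','side'): chk(n,t[:2],4.0,t[2])
```

```text
[ 475.40023525 -105.01240473   76.31996378] [-1.79985467e+02 -9.83148894e-03 -1.76029906e+02] 0.02589491026930258
scene blade 132 la [-6.1  1.3  8.9] z 73.0 lo [ 70.8 130.4] [ 0  0  0  0  0  0 21 34 34 37  6  0  0  0  0  0]
scene handle 29 la [-9.1  1.9 12.1] z 83.5 lo [-45.  -31.1] [0 0 0 0 0 3 4 4 6 5 6 1 0 0 0 0]
scene walls 257 la [-31.4 -12.7  31.2] z 52.0 lo [ 78.7 134.4] [20 30 27 29 28  5  0  0  0  0  0  1 27 30 31 29]
scene cradle 0
wrist blade 0
wrist handle 5311 la [-11.2   0.5  12.4] z 85.2 lo [-83.4 -30.6] [  0   0   0   0   3 707 893 865 962 886 820 175   0   0   0   0]
wrist walls 0
wrist cradle 1425 la [-31.4 -18.7  31.6] z 48.5 lo [-74.1 -54.2] [191 223 222 152   0   0   0   0   0   0   0   0   1 190 223 223]
side blade 77 la [-5.2  3.8 10.6] z 74.6 lo [ 82.4 128.7] [ 0  0  0  0  0  0  5 17 18 22 15  0  0  0  0  0]
side handle 175 la [-8.8  6.9 15. ] z 84.9 lo [-83.2 -30.5] [ 0  0  0  0  0  7 11 22 24 32 47 31  1  0  0  0]
side walls 98 la [-13.7  22.2  31.6] z 52.7 lo [ 78.9 131.8] [ 1  0  0  0  6 13  0  0  0  0  0  1 13 21 20 23]
side cradle 22 la [ 1.2 26.7 31.3] z 48.1 lo [-74.3 -55.3] [ 0  0  0  0  1  0  0  0  0  0  0  0  0  3 10  8]
```

step_arm --increments '[{"tx":0,"ty":0.5,"tz":-12,"ax":0,"ay":0,"az":0,"claw":-1},{"tx":0,"ty":0,"tz":-9,"ax":0,"ay":0,"az":0,"claw":-1},{"tx":0,"ty":0,"tz":-7,"ax":0,"ay":0,"az":0,"claw":-1},{"tx":0,"ty":0,"tz":0,"ax":0,"ay":0,"az":0,"claw":-1},{"tx":0,"ty":0,"tz":0,"ax":0,"ay":0,"az":0,"claw":-1}]'

```text
time_s: 14.05
tcp_pos: [0.4755, -0.1045, 0.0478]
eef_rot: [180.0, 0.0, -176.0]
contact_force: [-0.1, -0.3, -0.1]
gripper_width: 0.0259
```

step_arm --increments '[{"tx":0,"ty":0,"tz":0,"ax":0,"ay":0,"az":0,"claw":0},{"tx":0,"ty":0,"tz":0,"ax":0,"ay":0,"az":0,"claw":0},{"tx":0,"ty":0,"tz":0,"ax":0,"ay":0,"az":0,"claw":0},{"tx":0,"ty":0,"tz":25,"ax":0,"ay":0,"az":0,"claw":0},{"tx":0,"ty":0,"tz":45,"ax":0,"ay":0,"az":0,"claw":0},{"tx":0,"ty":0,"tz":45,"ax":0,"ay":0,"az":0,"claw":0},{"tx":0,"ty":0,"tz":45,"ax":0,"ay":0,"az":0,"claw":0},{"tx":12,"ty":41,"tz":12,"ax":0,"ay":0,"az":0.7,"claw":0},{"tx":12,"ty":41,"tz":0,"ax":0,"ay":0,"az":0.7,"claw":0},{"tx":12,"ty":41,"tz":0,"ax":0,"ay":0,"az":0.7,"claw":0},{"tx":12,"ty":41,"tz":0,"ax":0,"ay":0,"az":0.7,"claw":0},{"tx":11,"ty":42,"tz":0,"ax":0,"ay":0,"az":0.6,"claw":0}]'

```text
time_s: 15.25
tcp_pos: [0.5343, 0.1031, 0.2198]
eef_rot: [180.0, 0.0, -172.6]
contact_force: [0.6, -0.5, -0.6]
gripper_width: 0.044
```

step_arm --increments '[{"tx":0,"ty":0,"tz":-35,"ax":0,"ay":0,"az":0,"claw":0},{"tx":0,"ty":0,"tz":-45,"ax":0,"ay":0,"az":0,"claw":0},{"tx":0,"ty":0,"tz":0,"ax":0,"ay":0,"az":0,"claw":0},{"tx":0,"ty":0,"tz":0,"ax":0,"ay":0,"az":0,"claw":0}]'

```text
time_s: 15.65
tcp_pos: [0.5341, 0.1011, 0.1399]
eef_rot: [-179.9, -0.1, -172.6]
contact_force: [-0.5, -0.1, 1.3]
gripper_width: 0.044
```

Run:
```python
from chk import *
s=r.get_state();t=s['tcp_pos']*1000;print(t,s['eef_rot'],s['gripper_width'])
print('medium placed');chk('side',np.array([475.5,-104.5]),4.0,46)
print('broad');chk('scene',t[:2],7.3,46);chk('wrist',t[:2],7.3,46)
```

```text
[534.08404603 101.09432769 139.8726076 ] [-1.79920361e+02 -8.93952976e-02 -1.72634526e+02] 0.0440496186071517
medium placed
side blade 95 la [-12.4   0.7  10.3] z 46.2 lo [ 70.4 138.5] [ 0  0  0  0  5  6  7 21 23 23  9  1  0  0  0  0]
side handle 188 la [-9.4  7.9 15.1] z 56.6 lo [-83.7 -31. ] [ 0  0  0  2  0  4 17 20 30 21 52 41  1  0  0  0]
side walls 179 la [-31.  -12.7  31.4] z 52.9 lo [ 78.2 131.5] [17 17 17 24 20  7  1  0  0  0  0  0 12 20 22 22]
side cradle 74 la [-31.   12.9  31.3] z 49.3 lo [-74.9 -47.4] [ 7  7 11  2  0  0  0  0  0  0  4 21  1  4  7 10]
broad
scene blade 259 la [-15.7  -3.3  12. ] z 45.5 lo [ 70.8 131. ] [ 0  0  0  3 37 41 40 37 36 37 22  5  0  0  0  1]
scene handle 66 la [-13.5  -0.6  11.6] z 55.9 lo [-71.6 -30.4] [ 0  0  0  0  6 11  8  9  7 14  9  2  0  0  0  0]
scene walls 0
scene cradle 40 la [-30.1 -12.3  31.1] z 47.5 lo [-68.6 -46.4] [7 6 4 0 3 2 0 0 0 0 0 3 0 3 6 6]
wrist blade 647 la [-15.3  -2.6  10.8] z 46.8 lo [ 85.2 114.9] [  0   0   0  11  76  98 100  99  99 100  64   0   0   0   0   0]
wrist handle 2007 la [-13.   -0.5  11.5] z 56.9 lo [-83.4 -30.7] [  0   0   0   0 100 291 321 337 337 325 280  16   0   0   0   0]
wrist walls 0
wrist cradle 600 la [-31.1  11.3  31.6] z 47.7 lo [-73.2 -48.9] [ 90 101  80   0  28   0   0   0   0   0  15  17   0  63 105 101]
```

step_arm --increments '[{"tx":0,"ty":-2,"tz":-35,"ax":0,"ay":0,"az":-0.7,"claw":0},{"tx":0,"ty":0,"tz":-35,"ax":0,"ay":0,"az":0,"claw":0},{"tx":0,"ty":0,"tz":-22,"ax":0,"ay":0,"az":0,"claw":0},{"tx":0,"ty":0,"tz":0,"ax":0,"ay":0,"az":0,"claw":0},{"tx":0,"ty":0,"tz":0,"ax":0,"ay":0,"az":0,"claw":-1},{"tx":0,"ty":0,"tz":0,"ax":0,"ay":0,"az":0,"claw":-1},{"tx":0,"ty":0,"tz":0,"ax":0,"ay":0,"az":0,"claw":-1},{"tx":0,"ty":0,"tz":0,"ax":0,"ay":0,"az":0,"claw":-1},{"tx":0,"ty":0,"tz":0,"ax":0,"ay":0,"az":0,"claw":-1}]'

```text
time_s: 16.7
tcp_pos: [0.5353, 0.1, 0.0494]
eef_rot: [179.9, 0.2, -173.3]
contact_force: [-0.6, -0.5, 7.5]
gripper_width: 0.0257
```

step_arm --increments '[{"tx":0,"ty":0,"tz":10,"ax":0,"ay":0,"az":0,"claw":-1},{"tx":0,"ty":0,"tz":30,"ax":0,"ay":0,"az":0,"claw":-1},{"tx":0,"ty":0,"tz":45,"ax":0,"ay":0,"az":0,"claw":-1},{"tx":0,"ty":0,"tz":45,"ax":0,"ay":0,"az":0,"claw":-1},{"tx":0,"ty":0,"tz":40,"ax":0,"ay":0,"az":0,"claw":-1},{"tx":-7,"ty":-42,"tz":0,"ax":0,"ay":0,"az":-0.4,"claw":-1},{"tx":-7,"ty":-42,"tz":0,"ax":0,"ay":0,"az":-0.4,"claw":-1},{"tx":-7,"ty":-42,"tz":0,"ax":0,"ay":0,"az":-0.4,"claw":-1},{"tx":-6,"ty":-42,"tz":0,"ax":0,"ay":0,"az":-0.4,"claw":-1},{"tx":-6,"ty":-41,"tz":0,"ax":0,"ay":0,"az":-0.4,"claw":-1},{"tx":-6,"ty":-41,"tz":0,"ax":0,"ay":0,"az":-0.4,"claw":-1},{"tx":-6,"ty":-41,"tz":0,"ax":0,"ay":0,"az":-0.3,"claw":-1}]'

```text
time_s: 17.9
tcp_pos: [0.4883, -0.1931, 0.2187]
eef_rot: [180.0, 0.1, -176.1]
contact_force: [0.8, -0.3, -0.5]
gripper_width: 0.0259
```

step_arm --increments '[{"tx":-6,"ty":-41,"tz":0,"ax":0,"ay":0,"az":0,"claw":-1},{"tx":0,"ty":0,"tz":-35,"ax":0,"ay":0,"az":0,"claw":-1},{"tx":0,"ty":0,"tz":-45,"ax":0,"ay":0,"az":0,"claw":-1},{"tx":0,"ty":0,"tz":-40,"ax":0,"ay":0,"az":0,"claw":-1},{"tx":0,"ty":0,"tz":-22,"ax":0,"ay":0,"az":0,"claw":-1},{"tx":0,"ty":0,"tz":0,"ax":0,"ay":0,"az":0,"claw":-1},{"tx":0,"ty":0,"tz":0,"ax":0,"ay":0,"az":0,"claw":-1}]'

```text
time_s: 18.6
tcp_pos: [0.4835, -0.2327, 0.0766]
eef_rot: [-180.0, 0.0, -176.0]
contact_force: [0.1, 0.4, -1.4]
gripper_width: 0.026
```

Run:
```python
from chk import *
s=r.get_state();t=s['tcp_pos']*1000;print(t,s['eef_rot'],s['gripper_width'])
for n in('scene','wrist','side'): chk(n,t[:2],4.0,t[2])
```

```text
[ 483.54300018 -232.70608084   76.5601209 ] [-1.79978812e+02  8.61239584e-03 -1.76034969e+02] 0.026031142515814894
scene blade 226 la [-10.4   1.8  13. ] z 72.7 lo [ 71.  130.4] [ 0  0  0  0  2 21 42 41 31 33 42 14  0  0  0  0]
scene handle 23 la [-8.9 -0.9  7. ] z 83.9 lo [-42.4 -32.4] [0 0 0 0 0 4 4 5 4 6 0 0 0 0 0 0]
scene walls 191 la [-31.7 -17.9  31.6] z 52.0 lo [ 78.5 135.6] [17 36 31 21  5  0  0  0  0  0  0  0  0 18 27 36]
scene cradle 5
wrist blade 0
wrist handle 5221 la [-11.    0.9  12.4] z 85.0 lo [-83.5 -30.6] [  0   0   0   0   0 660 880 936 885 887 818 155   0   0   0   0]
wrist walls 0
wrist cradle 1391 la [-31.5 -18.8  31.5] z 48.5 lo [-72.9 -53.5] [194 214 215 146   0   0   0   0   0   0   0   0   2 193 209 218]
side blade 116 la [-13.1   4.3  15. ] z 74.8 lo [ 73.6 128.6] [ 0  0  0  0  5  6 10 17 16 13 29 18  2  0  0  0]
side handle 140 la [-7.   7.7 16. ] z 85.0 lo [-83.6 -31. ] [ 0  0  0  0  0  2  9 15 24 23 33 31  3  0  0  0]
side walls 40 la [-11.9  26.1  31.9] z 52.2 lo [ 79.8 133.8] [ 0  0  0  0  1  2  0  0  0  0  0  0  0  9 17 11]
side cradle 17 la [23.  28.6 31.8] z 49.9 lo [-72.9 -55.2] [ 0  0  0  0  0  0  0  0  0  0  0  0  0  1  4 12]
```

step_arm --increments '[{"tx":0,"ty":0.5,"tz":-12,"ax":0,"ay":0,"az":0,"claw":-1},{"tx":0,"ty":0,"tz":-9,"ax":0,"ay":0,"az":0,"claw":-1},{"tx":0,"ty":0,"tz":-7,"ax":0,"ay":0,"az":0,"claw":-1},{"tx":0,"ty":0,"tz":0,"ax":0,"ay":0,"az":0,"claw":-1},{"tx":0,"ty":0,"tz":0,"ax":0,"ay":0,"az":0,"claw":-1}]'

```text
time_s: 19.25
tcp_pos: [0.4832, -0.2319, 0.0477]
eef_rot: [-180.0, 0.0, -176.0]
contact_force: [-1.9, 3.5, 7.7]
gripper_width: 0.0258
```

step_arm --increments '[{"tx":0,"ty":0,"tz":0,"ax":0,"ay":0,"az":0,"claw":0},{"tx":0,"ty":0,"tz":0,"ax":0,"ay":0,"az":0,"claw":0},{"tx":0,"ty":0,"tz":0,"ax":0,"ay":0,"az":0,"claw":0},{"tx":0,"ty":0,"tz":25,"ax":0,"ay":0,"az":0,"claw":0},{"tx":0,"ty":0,"tz":45,"ax":0,"ay":0,"az":0,"claw":0},{"tx":0,"ty":0,"tz":45,"ax":0,"ay":0,"az":0,"claw":0},{"tx":0,"ty":0,"tz":45,"ax":0,"ay":0,"az":0,"claw":0},{"tx":3,"ty":41,"tz":12,"ax":0,"ay":0,"az":0.7,"claw":0},{"tx":3,"ty":42,"tz":0,"ax":0,"ay":0,"az":0.7,"claw":0},{"tx":3,"ty":42,"tz":0,"ax":0,"ay":0,"az":0.7,"claw":0},{"tx":3,"ty":42,"tz":0,"ax":0,"ay":0,"az":0.7,"claw":0},{"tx":3,"ty":42,"tz":0,"ax":0,"ay":0,"az":0.6,"claw":0}]'

```text
time_s: 20.45
tcp_pos: [0.4979, -0.0215, 0.2196]
eef_rot: [180.0, 0.0, -172.6]
contact_force: [1.1, -0.3, -0.4]
gripper_width: 0.0437
```

step_arm --increments '[{"tx":3,"ty":42,"tz":0,"ax":0,"ay":0,"az":0,"claw":0},{"tx":3,"ty":42,"tz":0,"ax":0,"ay":0,"az":0,"claw":0},{"tx":3,"ty":42,"tz":0,"ax":0,"ay":0,"az":0,"claw":0},{"tx":3,"ty":42,"tz":0,"ax":0,"ay":0,"az":0,"claw":0},{"tx":3,"ty":42,"tz":0,"ax":0,"ay":0,"az":0,"claw":0},{"tx":3,"ty":40,"tz":0,"ax":0,"ay":0,"az":0,"claw":0},{"tx":0,"ty":0,"tz":-35,"ax":0,"ay":0,"az":0,"claw":0},{"tx":0,"ty":0,"tz":-45,"ax":0,"ay":0,"az":0,"claw":0},{"tx":0,"ty":0,"tz":0,"ax":0,"ay":0,"az":0,"claw":0},{"tx":0,"ty":0,"tz":0,"ax":0,"ay":0,"az":0,"claw":0}]'

```text
time_s: 21.45
tcp_pos: [0.5162, 0.2266, 0.1397]
eef_rot: [-179.9, -0.1, -172.6]
contact_force: [1.3, 0.6, 0.3]
gripper_width: 0.0438
```

Run:
```python
from chk import *
s=r.get_state();t=s['tcp_pos']*1000;print(t,s['eef_rot'],s['gripper_width'])
print('broad placed');chk('side',np.array([483.5,-232]),4.0,46);chk('scene',np.array([483.5,-232]),4.0,46)
print('widest');chk('scene',t[:2],7.3,46);chk('wrist',t[:2],7.3,46)
```

```text
[516.15186256 226.56982855 139.67414441] [-1.79895176e+02 -8.04047188e-02 -1.72635614e+02] 0.043755680307838725
broad placed
side blade 113 la [-15.9   1.1  19.6] z 46.8 lo [ 70.2 135.6] [ 0  0  0  2  4  9 19 18 15 20 17  6  0  2  1  0]
side handle 154 la [-7.6  7.7 16.8] z 56.4 lo [-83.4 -30.4] [ 0  0  0  0  0  3 13 15 23 25 34 36  5  0  0  0]
side walls 123 la [-31.1 -17.8  31.5] z 52.8 lo [ 78.7 133.5] [20 13 19 18  5  0  0  0  0  0  0  0  0 10 18 20]
side cradle 59 la [-31.5  13.   30.3] z 49.0 lo [-74.7 -47.2] [ 7  6  9  0  0  0  0  0  0  0  3 15  2  3  7  7]
scene blade 310 la [-16.    1.3  17.3] z 45.0 lo [ 71.1 134.7] [ 0  0  0  7 32 36 29 40 41 28 39 38 19  1  0  0]
scene handle 139 la [-9.4  3.9 13.7] z 56.0 lo [-83.1 -30.7] [ 0  0  0  1  0 12 13 28 18 27 29 11  0  0  0  0]
scene walls 188 la [-30.7 -18.8  30.8] z 51.8 lo [ 78.9 134.8] [19 30 35 22  0  1  0  0  0  0  0  0  0 27 30 24]
scene cradle 63 la [-31.3  13.5  31.7] z 48.0 lo [-72.1 -49.4] [11  5 10  5  0  0  0  0  0  0  0  5  0 10  6 11]
widest
scene blade 347 la [-14.6   4.3  25.3] z 45.9 lo [ 70.5 131.2] [ 0  0  0  2 27 39 36 31 37 37 29 34 33 29 12  1]
scene handle 86 la [-10.7  -4.4  12.6] z 55.2 lo [-81.2 -30.5] [ 0  0  0  0  0 17 29 15  9  5  7  4  0  0  0  0]
scene walls 1
scene cradle 40 la [-31.1 -11.1  31.4] z 47.8 lo [-74.4 -46.3] [5 5 7 2 0 9 2 0 0 0 0 0 0 1 6 3]
wrist blade 932 la [-13.5   5.1  23.9] z 46.8 lo [ 84.9 114.8] [  0   0   0   0  49 100 100 100  77  97 100  99 100  92  18   0]
wrist handle 1989 la [-10.3   1.7  14.2] z 56.9 lo [-83.3 -30.7] [  0   0   0   0   0 208 313 286 336 336 327 183   0   0   0   0]
wrist walls 0
wrist cradle 597 la [-31.6 -20.1  31.7] z 47.6 lo [-73.2 -47.2] [103 101  98  17   0  30   0   0   0   0   0  21   0  23 100 104]
```

step_arm --increments '[{"tx":0,"ty":2,"tz":-35,"ax":0,"ay":0,"az":1.2,"claw":0},{"tx":0,"ty":0,"tz":-35,"ax":0,"ay":0,"az":0,"claw":0},{"tx":0,"ty":0,"tz":-22,"ax":0,"ay":0,"az":0,"claw":0},{"tx":0,"ty":0,"tz":0,"ax":0,"ay":0,"az":0,"claw":0},{"tx":0,"ty":0,"tz":0,"ax":0,"ay":0,"az":0,"claw":-1},{"tx":0,"ty":0,"tz":0,"ax":0,"ay":0,"az":0,"claw":-1},{"tx":0,"ty":0,"tz":0,"ax":0,"ay":0,"az":0,"claw":-1},{"tx":0,"ty":0,"tz":0,"ax":0,"ay":0,"az":0,"claw":-1},{"tx":0,"ty":0,"tz":0,"ax":0,"ay":0,"az":0,"claw":-1}]'

```text
time_s: 22.55
tcp_pos: [0.5171, 0.2297, 0.0494]
eef_rot: [179.9, 0.2, -171.4]
contact_force: [-1.5, 0.6, 7.6]
gripper_width: 0.0253
```

step_arm --increments '[{"tx":0,"ty":0,"tz":10,"ax":0,"ay":0,"az":0,"claw":-1},{"tx":0,"ty":0,"tz":30,"ax":0,"ay":0,"az":0,"claw":-1},{"tx":0,"ty":0,"tz":45,"ax":0,"ay":0,"az":0,"claw":-1},{"tx":0,"ty":0,"tz":45,"ax":0,"ay":0,"az":0,"claw":-1},{"tx":0,"ty":0,"tz":40,"ax":0,"ay":0,"az":0,"claw":-1},{"tx":-4,"ty":-40,"tz":0,"ax":0,"ay":0,"az":-0.5,"claw":-1},{"tx":-4,"ty":-40,"tz":0,"ax":0,"ay":0,"az":-0.5,"claw":-1},{"tx":-4,"ty":-40,"tz":0,"ax":0,"ay":0,"az":-0.5,"claw":-1},{"tx":-4,"ty":-40,"tz":0,"ax":0,"ay":0,"az":-0.5,"claw":-1},{"tx":-4,"ty":-40,"tz":0,"ax":0,"ay":0,"az":-0.5,"claw":-1},{"tx":-4,"ty":-40,"tz":0,"ax":0,"ay":0,"az":-0.5,"claw":-1},{"tx":-4,"ty":-40,"tz":0,"ax":0,"ay":0,"az":-0.5,"claw":-1}]'

```text
time_s: 23.75
tcp_pos: [0.4873, -0.0526, 0.2185]
eef_rot: [180.0, 0.0, -175.0]
contact_force: [0.6, 0.4, -2.1]
gripper_width: 0.0259
```

step_arm --increments '[{"tx":-4,"ty":-40,"tz":0,"ax":0,"ay":0,"az":-0.5,"claw":-1},{"tx":-3,"ty":-40,"tz":0,"ax":0,"ay":0,"az":-0.5,"claw":-1},{"tx":-3,"ty":-37,"tz":0,"ax":0,"ay":0,"az":-0.1,"claw":-1},{"tx":0,"ty":0,"tz":-35,"ax":0,"ay":0,"az":0,"claw":-1},{"tx":0,"ty":0,"tz":-45,"ax":0,"ay":0,"az":0,"claw":-1},{"tx":0,"ty":0,"tz":-40,"ax":0,"ay":0,"az":0,"claw":-1},{"tx":0,"ty":0,"tz":-22,"ax":0,"ay":0,"az":0,"claw":-1},{"tx":0,"ty":0,"tz":0,"ax":0,"ay":0,"az":0,"claw":-1},{"tx":0,"ty":0,"tz":0,"ax":0,"ay":0,"az":0,"claw":-1}]'

```text
time_s: 24.65
tcp_pos: [0.4785, -0.1682, 0.0765]
eef_rot: [-180.0, -0.0, -176.0]
contact_force: [-0.4, 0.1, -1.7]
gripper_width: 0.0258
```

Run:
```python
from chk import *
s=r.get_state();t=s['tcp_pos']*1000;print(t,s['eef_rot'],s['gripper_width'])
for n in('scene','wrist'): chk(n,t[:2],4.0,t[2])
```

```text
[ 478.47023848 -168.15508347   76.45785487] [-1.79982294e+02 -1.99574866e-03 -1.76037823e+02] 0.025844393427403613
scene blade 325 la [-17.    1.   19.1] z 72.5 lo [ 71.2 129.7] [ 0  0  0 16 35 35 32 35 36 33 34 36 33  0  0  0]
scene handle 31 la [-8.7  2.7 12.7] z 83.3 lo [-46.  -31.3] [0 0 0 0 0 1 8 3 6 5 6 2 0 0 0 0]
scene walls 113 la [-31.8 -24.6  31.8] z 51.8 lo [ 79.7 135.1] [32 31  3  0  0  0  0  0  0  0  0  0  0  0 15 32]
scene cradle 0
wrist blade 0
wrist handle 5222 la [-10.8   0.9  12.5] z 84.8 lo [-83.4 -30.6] [  0   0   0   0   1 639 872 932 888 879 832 179   0   0   0   0]
wrist walls 0
wrist cradle 1370 la [-31.7 -18.9  31.4] z 48.6 lo [-72.3 -52.9] [189 216 217  93   0   0   0   0   0   0   0   0  16 208 217 214]
```

step_arm --increments '[{"tx":0,"ty":0,"tz":-12,"ax":0,"ay":0,"az":0,"claw":-1},{"tx":0,"ty":0,"tz":-9,"ax":0,"ay":0,"az":0,"claw":-1},{"tx":0,"ty":0,"tz":-7,"ax":0,"ay":0,"az":0,"claw":-1},{"tx":0,"ty":0,"tz":0,"ax":0,"ay":0,"az":0,"claw":-1},{"tx":0,"ty":0,"tz":0,"ax":0,"ay":0,"az":0,"claw":-1},{"tx":0,"ty":0,"tz":0,"ax":0,"ay":0,"az":0,"claw":0},{"tx":0,"ty":0,"tz":0,"ax":0,"ay":0,"az":0,"claw":0},{"tx":0,"ty":0,"tz":0,"ax":0,"ay":0,"az":0,"claw":0}]'

```text
time_s: 25.55
tcp_pos: [0.4781, -0.1681, 0.0473]
eef_rot: [-180.0, -0.0, -176.1]
contact_force: [-0.7, 0.3, 0.6]
gripper_width: 0.0421
```

step_arm --increments '[{"tx":0,"ty":0,"tz":25,"ax":0,"ay":0,"az":0,"claw":0},{"tx":0,"ty":0,"tz":45,"ax":0,"ay":0,"az":0,"claw":0},{"tx":0,"ty":0,"tz":45,"ax":0,"ay":0,"az":0,"claw":0},{"tx":0,"ty":0,"tz":45,"ax":0,"ay":0,"az":0,"claw":0},{"tx":0,"ty":0,"tz":45,"ax":0,"ay":0,"az":0,"claw":0},{"tx":0,"ty":0,"tz":45,"ax":0,"ay":0,"az":0,"claw":0},{"tx":0,"ty":0,"tz":45,"ax":0,"ay":0,"az":0,"claw":0},{"tx":0,"ty":0,"tz":0,"ax":0,"ay":0,"az":0,"claw":0},{"tx":0,"ty":0,"tz":0,"ax":0,"ay":0,"az":0,"claw":0}]'

```text
time_s: 26.45
tcp_pos: [0.4784, -0.168, 0.3435]
eef_rot: [180.0, 0.1, -176.1]
contact_force: [-0.2, 0.3, -0.2]
gripper_width: 0.0438
```

Run:
```python
from chk import *
s=r.get_state();print(s['tcp_pos'],s['gripper_width'])
for k,p in dict(narrow=(487,-296),medium=(475.5,-104.5),broad=(483.5,-232),widest=(478.5,-168)).items():
    print(k);chk('scene',np.array(p),4.0,46);chk('wrist',np.array(p),4.0,46)
c=cap('side');d=cap('scene')
cv2.imwrite('pics/end.png',np.hstack([cv2.resize(c['image'][50:300,110:360],None,fx=1.6,fy=1.6),cv2.resize(d['image'][120:370,100:350],None,fx=1.6,fy=1.6)]))
```

```text
[ 0.4783653  -0.16797546  0.34346508] 0.04382158821534219
narrow
scene blade 130 la [-6.4  0.6  7. ] z 43.9 lo [ 72.1 135.1] [ 0  0  0  0  0  0 29 26 44 31  0  0  0  0  0  0]
scene handle 138 la [-10.    2.6  13.3] z 55.9 lo [-82.6 -31.1] [ 0  0  0  0  0 11 19 22 26 19 27 14  0  0  0  0]
scene walls 364 la [-28.9  -7.3  31.6] z 51.9 lo [ 79.1 136.5] [16 33 31 35 31 32 12  0  0  0  8 34 28 30 36 38]
scene cradle 52 la [-29.6 -18.8  30. ] z 47.6 lo [-72.4 -48.9] [6 8 9 5 0 2 0 0 0 0 0 8 0 3 7 4]
wrist blade 216 la [-7.   1.8  8.9] z 43.8 lo [ 71.1 130.6] [ 0  0  0  0  0  1 41 36 84 47  7  0  0  0  0  0]
wrist handle 580 la [-10.6   2.3  12.9] z 57.0 lo [-82.6 -30.2] [  0   0   0   0   4  57  84  93  94  92 115  41   0   0   0   0]
wrist walls 496 la [-29.9  -7.1  30.8] z 52.7 lo [ 78.5 121.6] [29 44 41 41 40 47  7  0  0  0 37 55 48 36 35 36]
wrist cradle 250 la [-30.5  12.   31.6] z 48.7 lo [-73.1 -48.1] [28 34 42 14  2  0  0  0  0  0  5 25  4 27 33 36]
medium
scene blade 215 la [-10.8   0.7  13.7] z 44.1 lo [ 71.1 132.8] [ 0  0  0  0  0 26 37 36 37 35 26 18  0  0  0  0]
scene handle 1
[... 1935 characters left out ...]
  0]
scene walls 110 la [-31.7 -24.7  31.6] z 52.1 lo [ 78.3 134.3] [30 30  8  0  1  0  0  0  0  0  0  0  0  0 10 31]
scene cradle 51 la [-29.8 -19.1  31.5] z 47.5 lo [-72.3 -51. ] [ 5 11  7  3  0  3  0  0  0  0  0  3  0  7  6  6]
wrist blade 832 la [-22.3   0.7  23.7] z 46.1 lo [ 70.5 131.4] [ 0  0 67 63 62 79 80 64 64 95 64 63 72 51  8  0]
wrist handle 569 la [-11.9   0.7  11.7] z 56.7 lo [-83.4 -30.8] [  0   0   0   0   2 102  72 107 107  72 107   0   0   0   0   0]
wrist walls 248 la [-30.7 -23.7  31.6] z 52.2 lo [ 79.1 132. ] [59 58  8  0  0  0  0  0  0  0  0  0  0  0 53 70]
wrist cradle 206 la [-30.8 -19.7  30.6] z 48.4 lo [-73.1 -53.3] [28 41 28  8  0  1  0  0  0  0  0  0  9 26 39 26]
```

View pics/end.png

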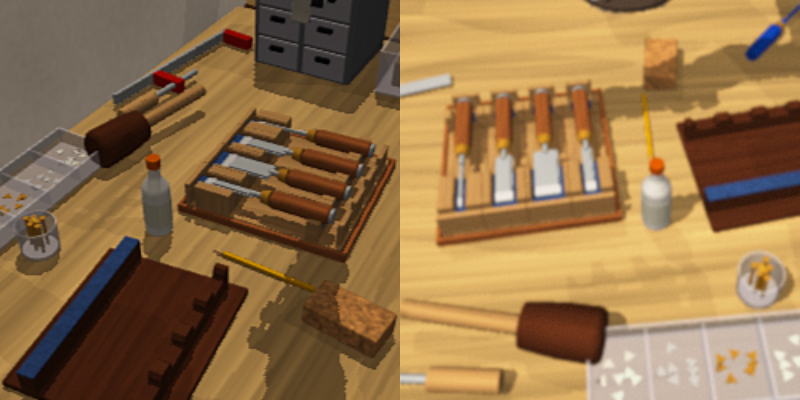

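The final view shows all four chisels lying in their matching slots (scene crop row ~165: narrow u 460, broad 505, widest 547, medium 590). The rest is empty, and the bottle and jar are standing. Handing in.

```bash
python3 -c "
from plant import r
print(r.close_job())"
```

```text
the job is handed in; nothing more can be done
None
```

All four chisels are in their matching holders, moved one at a time in the order narrow, medium, broad, widest. I released each one, raised the arm clear and handed the job in at about 27 s.

**Seating:** In the last scene and wrist depth readings, every handle top is at about 56–57 mm, where a seated chisel should be. Each blade lies between its slot walls with its edge towards the guard.

**Fit before lowering:** Each blade was within about 1 mm of its slot's centre, and each handle within about 1 mm of its cradle's.

**Bystanders:** The last picture shows the glue bottle and pin jar standing where they were. The blue look-alike was not touched.

**Disagreements and limits:**
- The cameras and the arm's own position differed by 1–2 mm sideways. I placed the chisels by camera-relative offsets, so this stayed inside the play.
- The side camera's sideways readings were off by several millimetres where it sees only one face, so I did not use them for placing.
- Apparent blade heights of 44–46 mm are a mix of blade and slot floor, so the handle heights are the better evidence of seating.

The largest force I read was about 8 N, taken at the end of moves rather than continuously.

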